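# Nest the corner brick slips for packing

## Task

Corner brick slips are packed one inside the other. Take the larger of the two corner slips standing on the bench and lower it over the larger one on the plywood packing board, ridge over ridge with legs and ends lined up, so that it sits fully down on it; hold it until it is seated rather than dropping it. Leave the one on the board where it stands, and leave the two smaller corner slips alone.

Things in the scene. Friction and masses are not known exactly. Their poses are not given: they have to be found in the camera images.
- wide_loose_center (a point): Wide loose brick corner slip: two equal legs 85 mm long, 22 thick, at 90 degrees, standing like a roof, ridge up. 56 long along the ridge, 120 wide, 75.7 high; flat upright ends. 0.35 kg, on the bench: to be moved. Grip across its ends from above, near the ridge (solid for 31 below it). Origin: centre, 37.9 below the ridge and above the feet; x along the ridge, z up; half turn alike.
- wide_base_center (a point): Wide packed brick corner slip: two equal legs 85 mm long, 22 thick, at 90 degrees, standing like a roof, ridge up. 46 long along the ridge, 120 wide, 75.7 high; flat upright ends. Loose, on the board (320x170, top 30 above bench). A slip nested on it has its centre 31 higher. Origin: centre, 37.9 below the ridge and above the feet; x along the ridge, z up; half turn alike.
- narrow_loose_center (a point): Narrow loose brick corner slip: two equal legs 58 mm long, 22 thick, at 90 degrees, standing like a roof, ridge up. 56 long along the ridge, 82 wide, 56.6 high; flat upright ends. On the bench; leave alone. Origin: centre, 28.3 below the ridge and above the feet; x along the ridge, z up; half turn alike.
- narrow_base_center (a point): Narrow packed brick corner slip: two equal legs 58 mm long, 22 thick, at 90 degrees, standing like a roof, ridge up. 46 long along the ridge, 82 wide, 56.6 high; flat upright ends. Loose on the same board, 150 beside the wide one; leave alone. Origin: centre, 28.3 below the ridge and above the feet; x along the ridge, z up; half turn alike.
Mind the look-alikes: they are no part of the job. Leave any turquoise look-alike of the part that bears wide_loose_center alone. Leave any blue look-alike of the part that bears wide_base_center alone.

How it is judged:
By the outcome, as a careful person would: the job done as asked, in the order asked, and still so for the second after the job is handed in, with the robot touching nothing.
It also fails if it takes over 32 s, if anything falls off the work surface, if the arm or the gripper's body presses on something with over 40 N, if the wrist force passes 120 N, or if a joint passes its speed limit or range.

## Robot

A 6-joint arm with a two-finger parallel gripper is mounted at the origin on the work surface. World frame = base frame: x ahead of the robot, y to its left, z up, the work surface at z = 0. Lengths are in m, angles in rad, forces in N, time in s.
With the tool pointing down it reaches from about 0.35 to 0.85 m from the base axis. Payload 8.1 kg.
Tool frame: the origin (TCP) lies at the very end of the fingers, on their centre line; the grasp point (between the pads) lies 19 mm behind it; z points along the fingers, y is the direction in which the jaws open and shut (so a half turn about z gives the same grasp; the last joint's range is limited). The gripper opens to 85 mm and grips with 20 to 120 N. Pads are 22 mm wide; open, the fingers measure 114 mm over their backs; the gripper's body (76 mm by 85 mm) begins 54 mm behind the grasp point. The pads swing forward as they close: fully open they stand 13 mm farther back than shut.
Start: joints at [1.254, 0.13, 1.488, -0, 1.523, -0.085], TCP at [0.138, 0.584, 0.231] pointing down, gripper open.
Joint ranges: [-2.96, 2.96], [-0.89, 2.26], [0.02, 2.5], [-1.34, 4.48], [0, 2.73], [-2.66, 2.66]. Speed limits (rad/s): [2.39, 2.39, 2.79, 3.14, 3.14, 3.14].

## Interface

Orientations are given as a unit quaternion [x, y, z, w].
In Python, from workcell import env gives the robot as it stands.
- The arm moves only by the tool arm_command, never from a script. Its argument "series" is a list of rows, each an object of numbers: "fingers": the opening, from 0 (shut) to 1 (fully open); "tx", "ty", "tz": the shift along the tool's x, y, z in m; "rx", "ry", "rz": the turn, a rotation vector about the tool's x, y, z in degrees. A call has exactly 8 rows; each row is the pose to reach, as a shift and turn from the pose measured when the call began, along the tool's axes at that moment; what a row does not reach only later rows make up. A row lasts 1/12 s, in which the tool goes at most 41.7 mm and 7.16 degrees, less where a joint would pass 70% of its speed; a pose out of reach is approached as far as the arm can. A call with a gripper value outside its range is refused whole. The fingers move at their own pace and stop on an object; "newtons" is the grip in N (left out, the last holds). Time passes only in rows, so rows that repeat a pose let the fingers close, or fill a call up. It gives the time, the measured TCP pose, the force and the opening at its end, in the units of the state.
- env.state(): the state, without advancing time (a new reading comes with each control period).
- env.camera(name): name is "scene" or "side" or "wrist"; returns (picture, depth): 420x560x3 uint8, red, green, blue; 420x560 float32, m along the optical axis (not along the pixel's ray), 0 where there is no reading.
- env.camera_info(name): a dict with "fx", "fy", "cx", "cy" (pixels), "rvec" (rotation vector, rad) and "tvec" (3), from world to camera coordinates, as OpenCV has them. Camera axes: x right, y down, z forward; pixel columns grow to the right and rows downward; lengths in m; the calibration is good to about 2 mm. A picture is of the moment at which its call begins: read the wrist's pose just before it. camera_info takes no time and is no camera call; for the wrist camera it gives the pose at the moment of the call.
- env.close_job(): hands the job in, once; it reports no verdict.
The state is a dict: "clock": time; "joint_pos": joint angles; "qd": joint speeds; "tau": joint torques, N m; "tcp_pos": TCP position; "eef_rot": TCP orientation; "force": force on the tool from outside, world axes, zero at the start; "moment": the same for the moment, N m; "opening": opening from 0.0 (shut) to 1.0 (fully open).
Only numpy, scipy, OpenCV 4.12 (cv2) and the standard library are available. Lean on these libraries where they do the work, as an engineer would, in place of code of your own. Each camera call takes 0.05 s, during which the arm holds its last target.

## Working session

There is one attempt and no reset: what is moved stays moved. The work goes in short steps, Python scripts to look and compute and a tool call to move; the robot and the scene stay as the last step left them, time stands still between calls to the robot, and variables do not carry over. Pictures are saved under pics/ and viewed, and the job is handed in when it is done.

Besides the shell and the picture viewer there is one more tool, called after "Request:" by a JSON object that holds its "op" and its "data", one argument or row to a line. arm_command: Moves the arm, as the interface text tells. Its arguments: {"type":"object","properties":{"series":{"type":"array","items":{"type":"object","properties":{"fingers":{"type":"number"},"tx":{"type":"number"},"ty":{"type":"number"},"tz":{"type":"number"},"rx":{"type":"number"},"ry":{"type":"number"},"rz":{"type":"number"}}}},"newtons":{"type":"number"}},"required":["series"]}

```bash
mkdir -p pics; ls; python3 - <<'E'
from workcell import env
import cv2,numpy as np
s=env.state();print(s)
for n in ["scene","side"]:
    p,d=env.camera(n);cv2.imwrite(f"pics/{n}0.png",p[:,:,::-1]);np.save(f"pics/{n}0.npy",d);print(n,env.camera_info(n))
E
```

```text
pics
{'clock': 0.0, 'joint_pos': array([ 1.25356713e+00,  1.31199467e-01,  1.48932911e+00,  5.20825971e-06,
        1.52298072e+00, -8.54530677e-02]), 'qd': array([ 0.00080165, -0.0003511 , -0.00085957, -0.0001656 ,  0.00057273,
       -0.0005696 ]), 'tau': array([-6.19781931e-04, -5.69379115e+01, -5.00569510e+01, -1.67152994e-04,
        1.39026638e-02, -2.40812699e-05]), 'tcp_pos': array([0.13765348, 0.58341261, 0.23019419]), 'eef_rot': array([ 1.15628915e-01,  9.93292019e-01, -9.38442592e-04, -1.94197040e-04]), 'force': array([-0.48596274, -0.37001629,  0.04416882]), 'moment': array([-0.00171566,  0.00156035, -0.00845493]), 'opening': 0.9956147465511006}
scene {'fx': 426.67120492314467, 'fy': 426.67120492314467, 'cx': 277.13522167934525, 'cy': 208.36493164339987, 'rvec': array([ 2.23463213,  0.88258252, -0.36748843]), 'tvec': array([-0.42644296, -0.18623639,  1.54856621])}
side {'fx': 524.5409717061752, 'fy': 524.5409717061752, 'cx': 281.8156891998207, 'cy': 200.17172423383872, 'rvec': array([ 2.14763499, -0.20982063,  0.0973605 ]), 'tvec': array([-0.5474963 ,  0.16355067,  1.68471343])}
```

View pics/scene0.png

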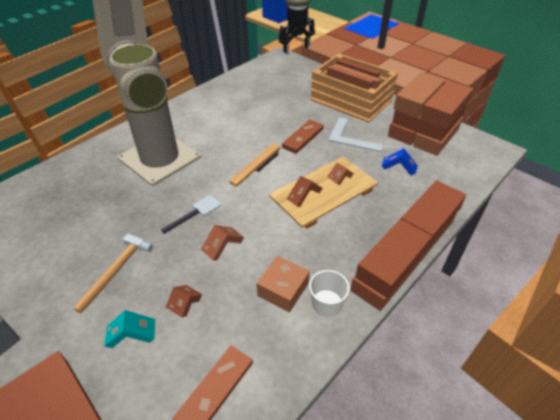

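View pics/side0.png

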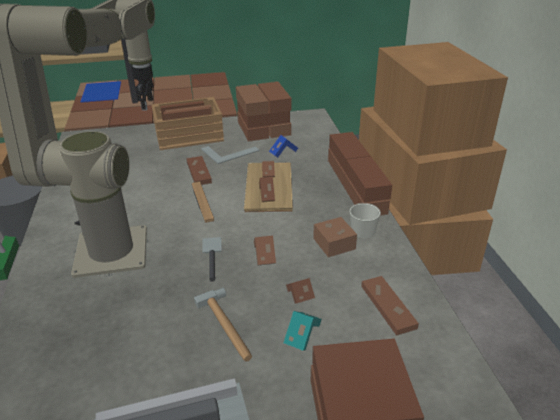

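The scene view shows the wide loose slip at about (221,240) and the narrow one at (183,299). On the board, the wide base is at (303,190) and the narrow one at (340,173). The look-alikes are turquoise (130,328) and blue (400,160). Next I'll get coarse positions from depth.

```bash
cat > h.py <<'E'
import numpy as np,cv2
from workcell import env
from scipy.spatial.transform import Rotation as R
def cloud(d,ci):
    v,u=np.mgrid[:d.shape[0],:d.shape[1]]
    P=np.stack([(u-ci['cx'])/ci['fx']*d,(v-ci['cy'])/ci['fy']*d,d],-1)
    Rm=cv2.Rodrigues(np.array(ci['rvec']))[0]
    W=(P-np.array(ci['tvec']))@Rm
    W[d<=0]=np.nan
    return W
E
python3 - <<'E'
from h import *
import cv2
for n,pts in [("scene",[(221,240),(183,299),(303,190),(340,173)]),("side",[(264,250),(300,290),(267,189),(268,169)])]:
    d=np.load(f"pics/{n}0.npy");W=cloud(d,env.camera_info(n))
    for u,v in pts:print(n,W[v,u].round(3))
    p=cv2.imread(f"pics/{n}0.png")
    u,v=(260,215) if n=="scene" else (265,220)
    c=p[v-70:v+70,u-95:u+95];cv2.imwrite(f"pics/{n}0c.png",cv2.resize(c,None,fx=4,fy=4,interpolation=cv2.INTER_CUBIC))
print(env.camera_info("wrist"))
E
```

```text
scene [ 0.5   -0.138  0.06 ]
scene [ 0.565 -0.325  0.044]
scene [0.549 0.155 0.081]
scene [0.576 0.307 0.069]
side [ 0.474 -0.15   0.046]
side [ 0.546 -0.335  0.037]
side [0.533 0.143 0.078]
side [0.564 0.308 0.062]
{'fx': 328.5965974480266, 'fy': 328.5965974480266, 'cx': 276.6672133912619, 'cy': 210.99139714635976, 'rvec': array([-2.2603971 , -1.78625268, -0.28102445]), 'tvec': array([-0.59899155, -0.03908348,  0.38096098])}
```

View pics/scene0c.png

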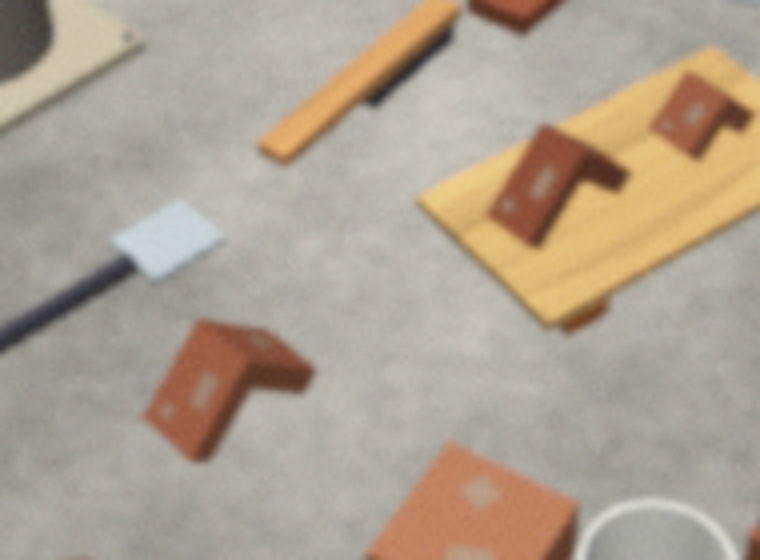

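```bash
cat >> h.py <<'E'
from scipy.optimize import least_squares
def sdf(p,leg,T,L):
    H=(leg+T)/np.sqrt(2)/2
    c=np.sqrt(.5); y=p[:,1]; z=p[:,2]-H
    a=(y-z)*c; b=(-y-z)*c   # distances along the legs from ridge
    def box(u,v,w):
        q=np.stack([np.abs(u-leg/2)-leg/2,np.abs(v-T/2)-T/2,np.abs(w)-L/2],-1)
        return np.linalg.norm(np.maximum(q,0),axis=1)+np.minimum(q.max(1),0)
    return np.minimum(box(a,b,p[:,0]),box(b,a,p[:,0]))
def fit(W,x0,leg,L,zc,T=.022,zmin=.006,rad=None):
    """x0: x,y,yaw guess; returns x,y,z,yaw"""
    H=(leg+T)/np.sqrt(2); rad=rad or leg*.95
    P=W.reshape(-1,3); P=P[np.isfinite(P).all(1)]
    f=lambda q,P:sdf((P-q[:3])@R.from_euler('z',q[3]).as_matrix(),leg,T,L)
    base=zc-H/2
    P=P[(np.hypot(P[:,0]-x0[0],P[:,1]-x0[1])<rad)&(P[:,2]>base+zmin)&(P[:,2]<zc+H/2+.015)]
    best=None
    for dy in np.deg2rad([-60,-30,0,30,60,90]) if len(x0)<4 else [0]:
        q=np.array([x0[0],x0[1],zc,x0[2]+dy])
        for sc in (.01,.004,.002,.002):
            r=least_squares(f,q,args=(P,),loss='soft_l1',f_scale=sc);q=r.x
        e=np.abs(f(q,P)); k=(np.median(e)+e.clip(0,.004).mean())
        if best is None or k<best[0]:best=(k,q,np.median(e),len(P),(e>.005).mean())
    return best[1:]
HW=(.085+.022)/2/np.sqrt(2);HN=(.058+.022)/2/np.sqrt(2)
E
python3 - <<'E'
from h import *
for n in ["scene","side"]:
    d=np.load(f"pics/{n}0.npy");W=cloud(d,env.camera_info(n))
    for nm,x0,leg,L,zc in [("wl",(.49,-.14,0),.085,.056,HW),("nl",(.56,-.33,0),.058,.056,HN),("wb",(.54,.15,0),.085,.046,HW+.03),("nb",(.57,.305,0),.058,.046,HN+.03)]:
        q,m,N,o=fit(W,x0,leg,L,zc);print(n,nm,q[:3].round(4),np.rad2deg(q[3]).round(1),round(m*1e3,2),N,round(o,2))
s=env.state();ci=env.camera_info("wrist");Rm=cv2.Rodrigues(ci['rvec'])[0];c=-Rm.T@ci['tvec']
Rt=R.from_quat(s['eef_rot']).as_matrix();print("cam in tool",Rt.T@(c-s['tcp_pos']),"\n",Rt.T@Rm.T)
E
```

```text
scene wl [ 0.48   -0.1201  0.0367] -1.9 0.93 812 0.0
scene nl [ 0.5513 -0.3176  0.0273] 10.8 0.76 715 0.0
scene wb [0.5378 0.179  0.0662] 176.4 1.17 531 0.01
scene nb [0.5673 0.3236 0.0561] -7.3 1.29 313 0.02
side wl [ 0.4775 -0.121   0.0371] -4.0 2.32 545 0.15
side nl [ 0.5488 -0.3176  0.0277] 11.7 1.7 464 0.1
side wb [0.5352 0.1782 0.068 ] -2.4 2.56 346 0.26
side nb [0.5627 0.307  0.0716] -2.2 3.03 193 0.3
cam in tool [ 7.94042026e-02 -4.76973700e-05 -1.43141028e-01] 
 [[-1.74660216e-03 -9.51051342e-01 -3.09027984e-01]
 [ 9.99998457e-01 -1.71954203e-03 -3.59924393e-04]
 [-1.89080030e-04 -3.09028136e-01  9.51052877e-01]]
```

```bash
cat >> h.py <<'E'
def plan(x,y,z,ridge):
    """shift along tool axes and rotvec (deg) to TCP x,y,z, pointing down, tool y along ridge azimuth (rad), tool x = +90deg"""
    s=env.state();Rt=R.from_quat(s['eef_rot'])
    c,si=np.cos(ridge),np.sin(ridge)
    G=R.from_matrix(np.array([[-si,c,0],[c,si,0],[0,0,-1.]]))
    t=Rt.inv().apply(np.array([x,y,z])-s['tcp_pos']); r=(Rt.inv()*G).as_rotvec(degrees=True)
    print("t=%5d=s t,r:"%0,s['clock'],t.round(4),r.round(2),"tcp",s['tcp_pos'].round(4))
E
python3 -c "
from h import *
plan(.536,.20,.25,np.deg2rad(-3))"
```

```text
t=    0=s t,r: 0.1 [-0.4758 -0.2818 -0.0193] [-9.000e-02  6.000e-02  7.972e+01] tcp [0.1376 0.5835 0.2303]
```

Request:
{"op": "arm_command", "data": {
  "series": [
    {"tx": -0.02,"ty": -0.012,"tz": -0.002,"rz": 3,"fingers": 1},
    {"tx": -0.05,"ty": -0.03,"tz": -0.004,"rz": 8.5,"fingers": 1},
    {"tx": -0.082,"ty": -0.049,"tz": -0.006,"rz": 14,"fingers": 1},
    {"tx": -0.114,"ty": -0.068,"tz": -0.008,"rz": 20,"fingers": 1},
    {"tx": -0.146,"ty": -0.087,"tz": -0.01,"rz": 26,"fingers": 1},
    {"tx": -0.178,"ty": -0.106,"tz": -0.012,"rz": 32,"fingers": 1},
    {"tx": -0.21,"ty": -0.125,"tz": -0.014,"rz": 38,"fingers": 1},
    {"tx": -0.242,"ty": -0.144,"tz": -0.016,"rz": 44,"fingers": 1}
  ]
}}

```text
invalid input
```

```bash
python3 -c "
from h import *
plan(.536,.20,.25,np.deg2rad(-3))"
```

```text
t=    0=s t,r: 0.1 [-0.4758 -0.2818 -0.0193] [-9.000e-02  6.000e-02  7.972e+01] tcp [0.1376 0.5835 0.2303]
```

Request:
{"op": "arm_command", "data": {
  "series": [
    {"tx": -0.02,"ty": -0.012,"tz": -0.002,"rx": 0,"ry": 0,"rz": 3,"fingers": 1},
    {"tx": -0.05,"ty": -0.03,"tz": -0.004,"rx": 0,"ry": 0,"rz": 8.5,"fingers": 1},
    {"tx": -0.082,"ty": -0.049,"tz": -0.006,"rx": 0,"ry": 0,"rz": 14,"fingers": 1},
    {"tx": -0.114,"ty": -0.068,"tz": -0.008,"rx": 0,"ry": 0,"rz": 20,"fingers": 1},
    {"tx": -0.146,"ty": -0.087,"tz": -0.01,"rx": 0,"ry": 0,"rz": 26,"fingers": 1},
    {"tx": -0.178,"ty": -0.106,"tz": -0.012,"rx": 0,"ry": 0,"rz": 32,"fingers": 1},
    {"tx": -0.21,"ty": -0.125,"tz": -0.014,"rx": 0,"ry": 0,"rz": 38,"fingers": 1},
    {"tx": -0.242,"ty": -0.144,"tz": -0.016,"rx": 0,"ry": 0,"rz": 44,"fingers": 1}
  ],
  "newtons": 50
}}

```text
clock: 0.77
tcp_pos: [0.3409, 0.3862, 0.2463]
eef_rot: [0.481, 0.876, -0.001, 0.0]
force: [1.0, -0.0, -0.1]
opening: 1.001
```

```bash
python3 -c "
from h import *
plan(.536,.20,.25,np.deg2rad(-3))"
```

```text
t=    0=s t,r: 0.7667 [-0.2618  0.0648 -0.0035] [-0.08  0.1  35.44] tcp [0.3409 0.3862 0.2463]
```

Request:
{"op": "arm_command", "data": {
  "series": [
    {"tx": -0.037,"ty": 0.009,"tz": 0,"rx": 0,"ry": 0,"rz": 6,"fingers": 1},
    {"tx": -0.074,"ty": 0.018,"tz": -0.001,"rx": 0,"ry": 0,"rz": 12,"fingers": 1},
    {"tx": -0.111,"ty": 0.027,"tz": -0.002,"rx": 0,"ry": 0,"rz": 18,"fingers": 1},
    {"tx": -0.148,"ty": 0.037,"tz": -0.003,"rx": 0,"ry": 0,"rz": 24,"fingers": 1},
    {"tx": -0.185,"ty": 0.046,"tz": -0.003,"rx": 0,"ry": 0,"rz": 29,"fingers": 1},
    {"tx": -0.222,"ty": 0.055,"tz": -0.0035,"rx": 0,"ry": 0,"rz": 33,"fingers": 1},
    {"tx": -0.25,"ty": 0.062,"tz": -0.0035,"rx": 0,"ry": 0,"rz": 35,"fingers": 1},
    {"tx": -0.262,"ty": 0.065,"tz": -0.0035,"rx": 0,"ry": 0,"rz": 35.4,"fingers": 1}
  ],
  "newtons": 50
}}

```text
clock: 1.43
tcp_pos: [0.5383, 0.1967, 0.2493]
eef_rot: [0.727, 0.687, -0.002, 0.001]
force: [-0.7, -0.8, -0.0]
opening: 0.998
```

```bash
cat > look.py <<'E'
import sys
from h import *
nm=sys.argv[1]
ci=env.camera_info("wrist");p,d=env.camera("wrist");ci2=env.camera_info("wrist")
cv2.imwrite(f"pics/{nm}.png",p[:,:,::-1]);np.save(f"pics/{nm}.npy",d)
import pickle;pickle.dump(ci,open(f"pics/{nm}.pkl","wb"))
print("drift",np.abs(ci['tvec']-ci2['tvec']).max(),env.state()['tcp_pos'],env.state()['clock'])
W=cloud(d,ci);np.save(f"pics/{nm}_W.npy",W)
E
python3 look.py w1; python3 - <<'E'
from h import *
W=np.load("pics/w1_W.npy")
for nm,x0,leg,L,zc in [("wb",(.536,.1785,0,1),.085,.046,HW+.03),("nb",(.567,.323,-.1,1),.058,.046,HN+.03)]:
    q,m,N,o=fit(W,x0,leg,L,zc);print(nm,q[:3].round(4),np.rad2deg(q[3]).round(1),round(m*1e3,2),N,round(o,2))
E
```

```text
drift 0.0006244233450062864 [0.53850037 0.19644145 0.24913783] 1.4833
wb [0.536  0.1802 0.0681] -3.7 0.34 4963 0.0
nb [0.5663 0.3255 0.0586] -6.9 0.35 4802 0.0
```

View pics/w1.png

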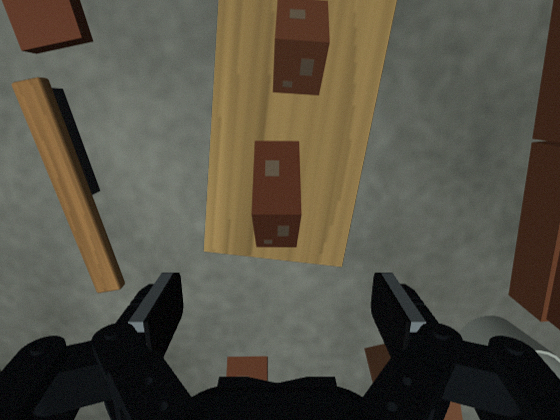

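The wrist view shows the wide base with its ridge at about (277,214) and the narrow one at (300,45). The fit is tight, at 0.3 mm. Now on to the loose one.

```bash
python3 -c "
from h import *
plan(.479,-.10,.23,np.deg2rad(-3))"
```

```text
t=    0=s t,r: 1.4833 [-0.2992 -0.0427  0.0202] [-0.06  0.2  -0.22] tcp [0.5385 0.1964 0.2491]
```

Request:
{"op": "arm_command", "data": {
  "series": [
    {"tx": -0.04,"ty": -0.006,"tz": 0.003,"rx": 0,"ry": 0,"rz": 0,"fingers": 1},
    {"tx": -0.08,"ty": -0.012,"tz": 0.006,"rx": 0,"ry": 0,"rz": 0,"fingers": 1},
    {"tx": -0.12,"ty": -0.018,"tz": 0.009,"rx": 0,"ry": 0,"rz": 0,"fingers": 1},
    {"tx": -0.16,"ty": -0.024,"tz": 0.012,"rx": 0,"ry": 0,"rz": 0,"fingers": 1},
    {"tx": -0.2,"ty": -0.03,"tz": 0.015,"rx": 0,"ry": 0,"rz": 0,"fingers": 1},
    {"tx": -0.24,"ty": -0.036,"tz": 0.018,"rx": 0,"ry": 0,"rz": 0,"fingers": 1},
    {"tx": -0.275,"ty": -0.04,"tz": 0.02,"rx": 0,"ry": 0,"rz": 0,"fingers": 1},
    {"tx": -0.299,"ty": -0.043,"tz": 0.02,"rx": 0,"ry": 0.2,"rz": 0,"fingers": 1}
  ]
}}

```text
clock: 2.15
tcp_pos: [0.4773, -0.1012, 0.2295]
eef_rot: [0.727, 0.687, -0.001, -0.001]
force: [0.2, 0.7, -0.2]
opening: 1.001
```

```bash
python3 look.py w2; python3 - <<'E'
from h import *
W=np.load("pics/w2_W.npy")
q,m,N,o=fit(W,(.479,-.1205,-.05,1),.085,.056,HW);print(q[:3].round(4),np.rad2deg(q[3]).round(1),round(m*1e3,2),N,round(o,2))
zr=q[2]+HW;plan(q[0],q[1],zr+.03,q[3]);plan(q[0],q[1],zr-.036,q[3])
E
```

```text
drift 0.0024807859963177914 [ 0.47704099 -0.10420947  0.22975604] 2.2
[ 0.4785 -0.1189  0.0381] -2.2 0.34 5659 0.0
t=    0=s t,r: 2.2 [-0.0143  0.0026  0.1238] [-0.13  0.1  -1.05] tcp [ 0.477  -0.1042  0.2298]
t=    0=s t,r: 2.2 [-0.0142  0.0028  0.1898] [-0.13  0.1  -1.05] tcp [ 0.477  -0.1042  0.2298]
```

View pics/w2.png

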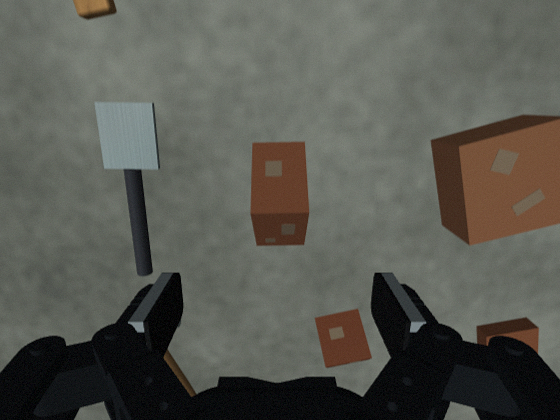

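The loose slip is at about (278,193) with its ridge at row 212, clear of the trowel and the brick. I'll hover over it and re-check once the arm is still.

Request:
{"op": "arm_command", "data": {
  "series": [
    {"tx": -0.007,"ty": 0.001,"tz": 0.03,"rx": -0.1,"ry": 0.1,"rz": -0.5,"fingers": 1},
    {"tx": -0.014,"ty": 0.003,"tz": 0.065,"rx": -0.1,"ry": 0.1,"rz": -1,"fingers": 1},
    {"tx": -0.014,"ty": 0.003,"tz": 0.095,"rx": -0.1,"ry": 0.1,"rz": 1.5,"fingers": 1},
    {"tx": -0.014,"ty": 0.003,"tz": 0.115,"rx": -0.1,"ry": 0.1,"rz": -1,"fingers": 1},
    {"tx": -0.014,"ty": 0.003,"tz": 0.124,"rx": -0.1,"ry": 0.1,"rz": -1,"fingers": 1},
    {"tx": -0.014,"ty": 0.003,"tz": 0.124,"rx": -0.1,"ry": 0.1,"rz": -1,"fingers": 1},
    {"tx": -0.014,"ty": 0.003,"tz": 0.124,"rx": -0.1,"ry": 0.1,"rz": -1,"fingers": 1},
    {"tx": -0.014,"ty": 0.003,"tz": 0.124,"rx": -0.1,"ry": 0.1,"rz": -1,"fingers": 1}
  ]
}}

```text
clock: 2.87
tcp_pos: [0.4802, -0.1185, 0.1077]
eef_rot: [0.721, 0.693, 0.0, 0.001]
force: [-0.8, 0.2, -0.4]
opening: 0.995
```

```bash
python3 look.py w3; python3 - <<'E'
from h import *
W=np.load("pics/w3_W.npy")
q,m,N,o=fit(W,(.4785,-.1189,-.04,1),.085,.056,HW);print(q[:3].round(4),np.rad2deg(q[3]).round(1),round(m*1e3,2),N,round(o,2))
plan(q[0],q[1],.0757-.037,q[3])
E
```

```text
drift 0.00025051048413754495 [ 0.48041023 -0.11865357  0.10789828] 2.9167
[ 0.4782 -0.1191  0.0382] -2.2 0.3 13116 0.0
t=    0=s t,r: 2.9167 [-0.0004 -0.0024  0.0692] [ 0.15  0.05 -0.08] tcp [ 0.4804 -0.1187  0.1079]
```

View pics/w3.png

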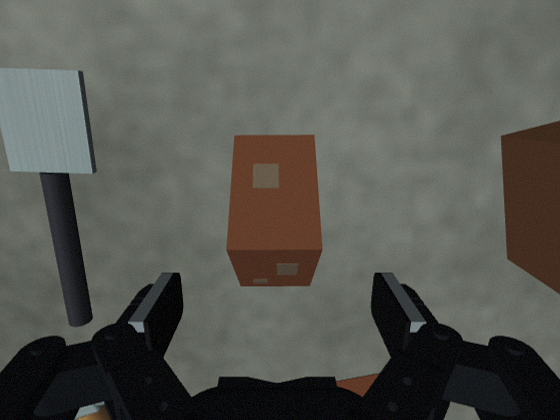

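The ridge runs (227–322, 249), centred between the fingers. Descend and close.

Request:
{"op": "arm_command", "data": {
  "series": [
    {"tx": 0,"ty": -0.0024,"tz": 0.012,"rx": 0.1,"ry": 0,"rz": 0,"fingers": 1},
    {"tx": 0,"ty": -0.0024,"tz": 0.03,"rx": 0.1,"ry": 0,"rz": 0,"fingers": 1},
    {"tx": 0,"ty": -0.0024,"tz": 0.048,"rx": 0.1,"ry": 0,"rz": 0,"fingers": 1},
    {"tx": 0,"ty": -0.0024,"tz": 0.06,"rx": 0.1,"ry": 0,"rz": 0,"fingers": 1},
    {"tx": 0,"ty": -0.0024,"tz": 0.067,"rx": 0.1,"ry": 0,"rz": 0,"fingers": 1},
    {"tx": 0,"ty": -0.0024,"tz": 0.069,"rx": 0.1,"ry": 0,"rz": 0,"fingers": 1},
    {"tx": 0,"ty": -0.0024,"tz": 0.069,"rx": 0.1,"ry": 0,"rz": 0,"fingers": 1},
    {"tx": 0,"ty": -0.0024,"tz": 0.069,"rx": 0.1,"ry": 0,"rz": 0,"fingers": 1}
  ],
  "newtons": 40
}}

```text
clock: 3.58
tcp_pos: [0.4788, -0.1188, 0.0396]
eef_rot: [0.721, 0.693, 0.0, 0.001]
force: [-0.0, 0.1, 0.0]
opening: 0.999
```

Request:
{"op": "arm_command", "data": {
  "series": [
    {"tx": 0,"ty": 0,"tz": 0,"rx": 0,"ry": 0,"rz": 0,"fingers": 0.75},
    {"tx": 0,"ty": 0,"tz": 0,"rx": 0,"ry": 0,"rz": 0,"fingers": 0.7},
    {"tx": 0,"ty": 0,"tz": 0,"rx": 0,"ry": 0,"rz": 0,"fingers": 0.65},
    {"tx": 0,"ty": 0,"tz": 0,"rx": 0,"ry": 0,"rz": 0,"fingers": 0.6},
    {"tx": 0,"ty": 0,"tz": 0,"rx": 0,"ry": 0,"rz": 0,"fingers": 0.5},
    {"tx": 0,"ty": 0,"tz": 0,"rx": 0,"ry": 0,"rz": 0,"fingers": 0.3},
    {"tx": 0,"ty": 0,"tz": 0,"rx": 0,"ry": 0,"rz": 0,"fingers": 0},
    {"tx": 0,"ty": 0,"tz": 0,"rx": 0,"ry": 0,"rz": 0,"fingers": 0}
  ],
  "newtons": 40
}}

```text
clock: 4.25
tcp_pos: [0.4794, -0.1191, 0.0407]
eef_rot: [0.721, 0.693, 0.0, 0.002]
force: [-3.0, 1.0, 5.3]
opening: 0.649
```

```bash
python3 -c "
from h import *
s=env.state();print(s['force'],s['opening'],s['clock'])
plan(.4782,-.1191,.19,np.deg2rad(-2.2))"
```

```text
[-3.04263152  1.0288481   5.34755677] 0.6486295273722936 4.25
t=    0=s t,r: 4.25 [-0.0003 -0.0007 -0.1493] [ 0.18  0.1  -0.08] tcp [ 0.4794 -0.1191  0.0407]
```

Request:
{"op": "arm_command", "data": {
  "series": [
    {"tx": 0,"ty": 0,"tz": 0,"rx": 0,"ry": 0,"rz": 0,"fingers": 0},
    {"tx": 0,"ty": 0,"tz": -0.008,"rx": 0,"ry": 0,"rz": 0,"fingers": 0},
    {"tx": 0,"ty": 0,"tz": -0.03,"rx": 0,"ry": 0,"rz": 0,"fingers": 0},
    {"tx": 0,"ty": 0,"tz": -0.06,"rx": 0,"ry": 0,"rz": 0,"fingers": 0},
    {"tx": 0,"ty": 0,"tz": -0.09,"rx": 0,"ry": 0,"rz": 0,"fingers": 0},
    {"tx": 0,"ty": 0,"tz": -0.12,"rx": 0,"ry": 0,"rz": 0,"fingers": 0},
    {"tx": 0,"ty": 0,"tz": -0.143,"rx": 0,"ry": 0,"rz": 0,"fingers": 0},
    {"tx": 0,"ty": 0,"tz": -0.15,"rx": 0,"ry": 0,"rz": 0,"fingers": 0}
  ],
  "newtons": 60
}}

```text
clock: 4.92
tcp_pos: [0.4809, -0.1195, 0.1956]
eef_rot: [0.721, 0.693, 0.002, 0.005]
force: [0.5, -0.6, -2.4]
opening: 0.644
```

```bash
python3 -c "
from h import *
s=env.state();print(s['force'],s['opening'],s['clock'])"; python3 look.py w4;  python3 - <<'E'
from h import *
W=np.load("pics/w4_W.npy")
s=env.state();t=s['tcp_pos']
P=W.reshape(-1,3);
W=np.where((W[...,2]>.13)[...,None],W,np.nan)
W[330:]=np.nan
q,m,N,o=fit(W,(t[0],t[1],np.deg2rad(-2.2),1),.085,.056,t[2]-.0407+HW);print(q[:3].round(4),np.rad2deg(q[3]).round(1),round(m*1e3,2),N,round(o,2),q[:3]-t)
plan(.536,.1802,.19,np.deg2rad(-3.7))
E
```

```text
[ 0.48088976 -0.56653577 -2.3761768 ] 0.6440732984079283 4.9167
drift 0.0005217648011662246 [ 0.48085928 -0.11949225  0.19491843] 4.9667
[ 0.48   -0.1196  0.1932] -2.4 0.47 27234 0.11 [-8.47276106e-04 -9.17133513e-05 -1.72073232e-03]
t=    0=s t,r: 4.9667 [0.3017 0.0432 0.0042] [0.53 0.2  1.43] tcp [ 0.4809 -0.1195  0.1949]
```

View pics/w4.png

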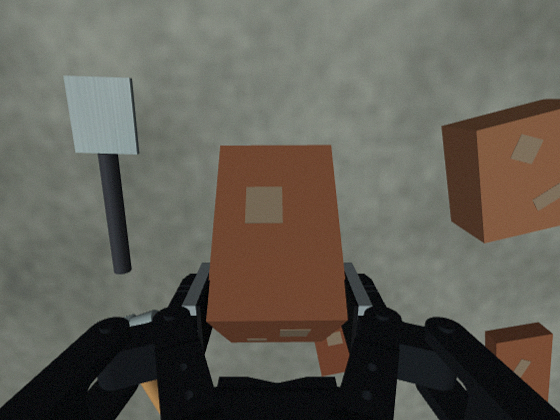

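```bash
cat > plane.py <<'E'
import sys
from h import *
nm=sys.argv[1];W=np.load(f"pics/{nm}_W.npy")
r0,r1,c0,c1=map(int,sys.argv[2:6])
P=W[r0:r1,c0:c1].reshape(-1,3);P=P[np.isfinite(P).all(1)]
c=P.mean(0);n=np.linalg.svd(P-c,full_matrices=False)[2][2];n*=np.sign(n[2])
print("normal",n.round(4),"elev",np.rad2deg(np.arcsin(n[2])).round(2),"az",np.rad2deg(np.arctan2(n[1],n[0])).round(2),"rms mm",(1e3*((P-c)@n).std()).round(2))
E
python3 plane.py w4 155 310 225 328
python3 plane.py w3 145 240 240 312;python3 plane.py w1 146 208 260 295
```

```text
normal [0.0284 0.7072 0.7064] elev 44.94 az 87.7 rms mm 0.58
normal [0.0284 0.7058 0.7078] elev 45.06 az 87.69 rms mm 0.58
normal [0.0461 0.7049 0.7078] elev 45.06 az 86.26 rms mm 0.63
```

The slip is held level: face at 45°, yaw -2.3°. Carry it over the base.

Request:
{"op": "arm_command", "data": {
  "series": [
    {"tx": 0.012,"ty": 0.002,"tz": 0,"rx": 0.2,"ry": 0,"rz": 0.2,"fingers": 0},
    {"tx": 0.04,"ty": 0.006,"tz": 0,"rx": 0.4,"ry": 0.1,"rz": 0.4,"fingers": 0},
    {"tx": 0.076,"ty": 0.011,"tz": 0,"rx": 0.5,"ry": 0.2,"rz": 0.6,"fingers": 0},
    {"tx": 0.112,"ty": 0.017,"tz": 0,"rx": 0.5,"ry": 0.2,"rz": 0.8,"fingers": 0},
    {"tx": 0.148,"ty": 0.022,"tz": 0,"rx": 0.5,"ry": 0.2,"rz": 1,"fingers": 0},
    {"tx": 0.184,"ty": 0.028,"tz": 0,"rx": 0.5,"ry": 0.2,"rz": 1.2,"fingers": 0},
    {"tx": 0.22,"ty": 0.033,"tz": 0,"rx": 0.5,"ry": 0.2,"rz": 1.4,"fingers": 0},
    {"tx": 0.25,"ty": 0.037,"tz": 0,"rx": 0.5,"ry": 0.2,"rz": 1.4,"fingers": 0}
  ],
  "newtons": 60
}}

```text
clock: 5.63
tcp_pos: [0.5266, 0.1312, 0.1918]
eef_rot: [0.729, 0.684, -0.001, -0.001]
force: [0.3, 0.0, -3.0]
opening: 0.644
```

```bash
python3 -c "
from h import *
plan(.5368,.1803,.19,np.deg2rad(-3.7))"
```

```text
t=    0=s t,r: 5.6333 [0.0497 0.0071 0.0017] [-0.16  0.02  0.05] tcp [0.5266 0.1312 0.1918]
```

Request:
{"op": "arm_command", "data": {
  "series": [
    {"tx": 0.018,"ty": 0.003,"tz": 0,"rx": 0,"ry": 0,"rz": 0,"fingers": 0},
    {"tx": 0.034,"ty": 0.005,"tz": 0.001,"rx": 0,"ry": 0,"rz": 0,"fingers": 0},
    {"tx": 0.045,"ty": 0.007,"tz": 0.001,"rx": 0,"ry": 0,"rz": 0,"fingers": 0},
    {"tx": 0.05,"ty": 0.007,"tz": 0.002,"rx": 0,"ry": 0,"rz": 0,"fingers": 0},
    {"tx": 0.05,"ty": 0.007,"tz": 0.002,"rx": 0,"ry": 0,"rz": 0,"fingers": 0},
    {"tx": 0.05,"ty": 0.007,"tz": 0.002,"rx": 0,"ry": 0,"rz": 0,"fingers": 0},
    {"tx": 0.05,"ty": 0.007,"tz": 0.002,"rx": 0,"ry": 0,"rz": 0,"fingers": 0},
    {"tx": 0.05,"ty": 0.007,"tz": 0.002,"rx": 0,"ry": 0,"rz": 0,"fingers": 0}
  ],
  "newtons": 60
}}

```text
clock: 6.3
tcp_pos: [0.5368, 0.1796, 0.1898]
eef_rot: [0.73, 0.684, -0.001, -0.001]
force: [0.9, 0.1, -4.5]
opening: 0.644
```

```bash
python3 look.py w5;  python3 plane.py w5 155 310 225 328; python3 - <<'E'
from h import *
W=np.load("pics/w5_W.npy")
s=env.state();t=s['tcp_pos'];print(s['force'],s['opening'])
W=np.where((W[...,2]>.13)[...,None],W,np.nan)
W[330:]=np.nan
q,m,N,o=fit(W,(t[0],t[1],np.deg2rad(-3.7),1),.085,.056,t[2]-.0407+HW);print(q[:3].round(4),np.rad2deg(q[3]).round(1),round(m*1e3,2),N,round(o,2),q[:3]-t)
plan(.5368,.1803,.19,np.deg2rad(-3.7))
for n in ["scene","side"]:
    p,d=env.camera(n);
    u,v=(305,175) if n=="scene" else (267,175)
    cv2.imwrite(f"pics/{n}5c.png",cv2.resize(p[v-50:v+50,u-65:u+65,::-1],None,fx=5,fy=5,interpolation=cv2.INTER_CUBIC))
E
```

```text
drift 0.00012007543016401279 [0.53685007 0.1797119  0.18991587] 6.35
normal [0.0548 0.7035 0.7086] elev 45.12 az 85.54 rms mm 0.59
[ 0.93640612  0.63033994 -3.705163  ] 0.6403918009453223
[0.5364 0.1795 0.1874] -4.2 0.5 27432 0.11 [-0.00043148 -0.00020434 -0.00248953]
t=    0=s t,r: 6.35 [ 0.0006 -0.0001 -0.0001] [-0.14  0.02 -0.02] tcp [0.5369 0.1797 0.1899]
```

View pics/w5.png

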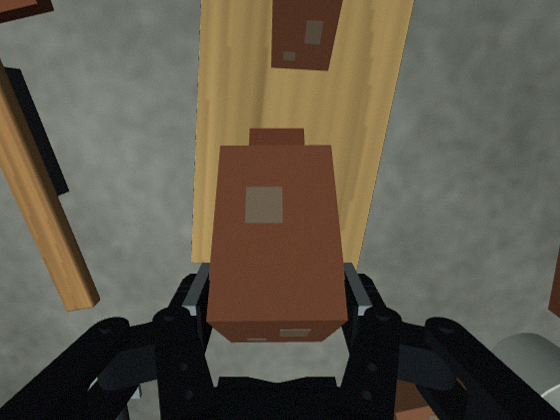

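View pics/scene5c.png

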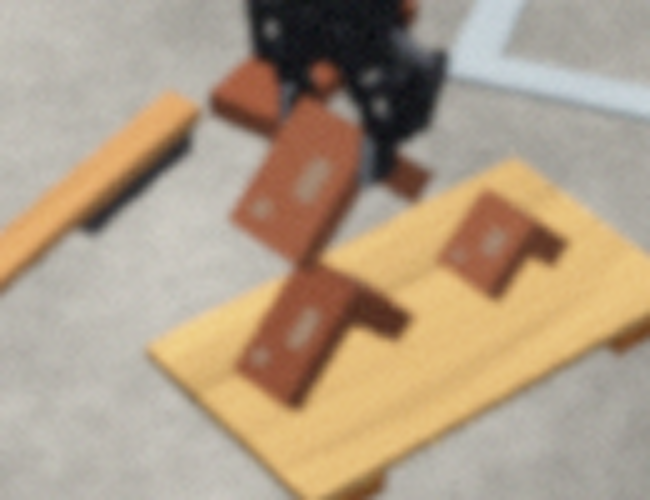

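```bash
cat > fit6.py <<'E'
import sys
from h import *
def fit6(nm,q0,L,rows,cols):
    W=np.load(f"pics/{nm}_W.npy");p=cv2.imread(f"pics/{nm}.png").astype(int)
    m=(p[...,2]>p[...,0]*1.5)&np.isfinite(W).all(-1)
    k=np.zeros_like(m);k[rows[0]:rows[1],cols[0]:cols[1]]=1
    m=cv2.erode((m&k).astype(np.uint8),np.ones((3,3)))>0
    P=W[m];P=P[P[:,2]>q0[2]-HW+.006]
    f=lambda q:sdf((P-q[:3])@R.from_euler('zyx',q[3:]).as_matrix(),.085,.022,L)
    q=np.array(q0+[0,0],float)
    for sc in (.004,.001,.001): q=least_squares(f,q,loss='soft_l1',f_scale=sc,x_scale=[.01]*3+[.1]*3).x
    e=np.abs(f(q));print(nm,q[:3].round(4),"yaw,pitch(along ridge),roll",np.rad2deg(q[3:]).round(2),"med",(np.median(e)*1e3).round(2),len(P),(e>.004).mean().round(3))
    return q
if __name__=="__main__":
    d=np.deg2rad
    fit6("w1",[.536,.1802,HW+.03,d(-3.7)],.046,(130,255),(240,310))
    fit6("w3",[.4782,-.1191,HW,d(-2.2)],.056,(120,295),(215,335))
    fit6("w4",[.480,-.1196,.193,d(-2.4)],.056,(140,345),(200,360))
    fit6("w5",[.536,.1795,.1874,d(-4)],.056,(145,345),(200,360))
E
python3 fit6.py
```

```text
w1 [0.5359 0.1802 0.0681] yaw,pitch(along ridge),roll [-3.62 -0.03  0.03] med 0.33 4388 0.0
w3 [ 0.4773 -0.119   0.0381] yaw,pitch(along ridge),roll [-2.12 -0.01  0.02] med 0.3 11105 0.0
w4 [ 0.4795 -0.1195  0.1929] yaw,pitch(along ridge),roll [-2.15  0.05 -0.12] med 0.34 21533 0.0
w5 [0.5359 0.1796 0.187 ] yaw,pitch(along ridge),roll [-3.64  0.68  0.11] med 0.34 21909 0.0
```

View pics/side5c.png

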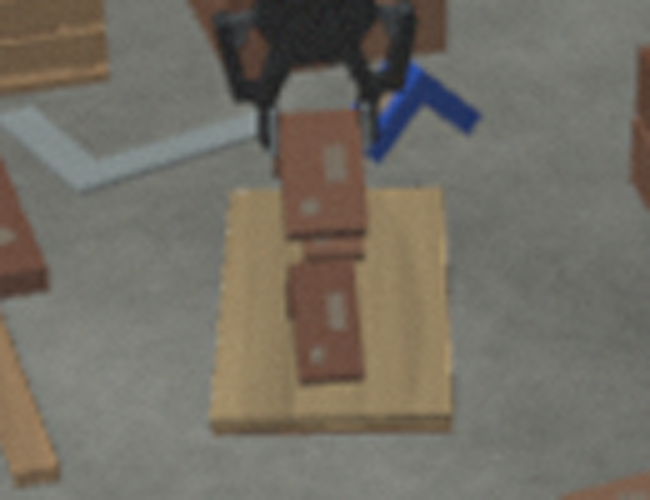

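The 6-DOF fits show the held slip 0.6 mm short in y and pitched 0.68° (the base is at 0°). I'll correct both and lower to about 8 mm above seated.

Request:
{"op": "arm_command", "data": {
  "series": [
    {"tx": 0.0006,"ty": 0,"tz": 0.008,"rx": -0.4,"ry": 0,"rz": 0,"fingers": 0},
    {"tx": 0.0006,"ty": 0,"tz": 0.022,"rx": -0.65,"ry": 0,"rz": 0,"fingers": 0},
    {"tx": 0.0006,"ty": 0,"tz": 0.038,"rx": -0.65,"ry": 0,"rz": 0,"fingers": 0},
    {"tx": 0.0006,"ty": 0,"tz": 0.054,"rx": -0.65,"ry": 0,"rz": 0,"fingers": 0},
    {"tx": 0.0006,"ty": 0,"tz": 0.068,"rx": -0.65,"ry": 0,"rz": 0,"fingers": 0},
    {"tx": 0.0006,"ty": 0,"tz": 0.077,"rx": -0.65,"ry": 0,"rz": 0,"fingers": 0},
    {"tx": 0.0006,"ty": 0,"tz": 0.08,"rx": -0.65,"ry": 0,"rz": 0,"fingers": 0},
    {"tx": 0.0006,"ty": 0,"tz": 0.08,"rx": -0.65,"ry": 0,"rz": 0,"fingers": 0}
  ],
  "newtons": 60
}}

```text
clock: 7.12
tcp_pos: [0.536, 0.1804, 0.1089]
eef_rot: [0.73, 0.684, 0.002, 0.003]
force: [-0.1, -0.6, -2.7]
opening: 0.644
```

```bash
python3 look.py w6; python3 - <<'E'
from fit6 import *
s=env.state();print(s['force'],s['opening'])
fit6("w6",[.5359,.180,.107,np.deg2rad(-3.6)],.056,(145,345),(200,360))
E
```

```text
drift 0.000863831998545117 [0.53671666 0.18051905 0.10997499] 7.1667
[ 0.12615056  0.28407343 -2.81208505] 0.6419942476949018
w6 [0.5356 0.1803 0.1061] yaw,pitch(along ridge),roll [-3.62  0.19  0.07] med 0.34 21897 0.0
```

View pics/w6.png

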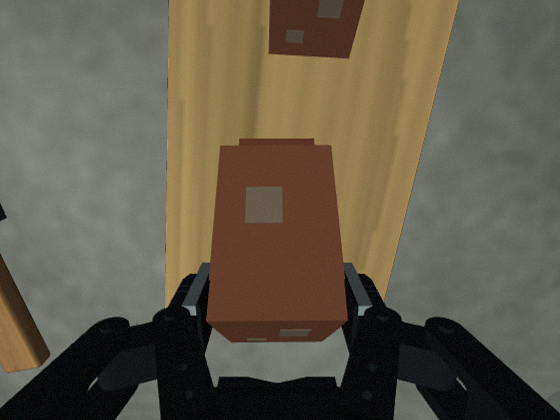

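Aligned to within half a millimetre. Now seat it slowly.

Request:
{"op": "arm_command", "data": {
  "series": [
    {"tx": 0,"ty": 0,"tz": 0.001,"rx": -0.1,"ry": 0,"rz": 0,"fingers": 0},
    {"tx": 0,"ty": 0,"tz": 0.002,"rx": -0.1,"ry": 0,"rz": 0,"fingers": 0},
    {"tx": 0,"ty": 0,"tz": 0.0035,"rx": -0.1,"ry": 0,"rz": 0,"fingers": 0},
    {"tx": 0,"ty": 0,"tz": 0.005,"rx": -0.1,"ry": 0,"rz": 0,"fingers": 0},
    {"tx": 0,"ty": 0,"tz": 0.006,"rx": -0.1,"ry": 0,"rz": 0,"fingers": 0},
    {"tx": 0,"ty": 0,"tz": 0.007,"rx": -0.1,"ry": 0,"rz": 0,"fingers": 0},
    {"tx": 0,"ty": 0,"tz": 0.007,"rx": -0.1,"ry": 0,"rz": 0,"fingers": 0},
    {"tx": 0,"ty": 0,"tz": 0.007,"rx": -0.1,"ry": 0,"rz": 0,"fingers": 0}
  ],
  "newtons": 60
}}

```text
clock: 7.83
tcp_pos: [0.5367, 0.1805, 0.1029]
eef_rot: [0.73, 0.684, 0.003, 0.004]
force: [-0.4, 0.2, -3.0]
opening: 0.643
```

```bash
python3 look.py w7; python3 - <<'E'
from fit6 import *
s=env.state();print(s['force'],s['moment'],s['opening'])
fit6("w7",[.5359,.180,.099,np.deg2rad(-3.6)],.056,(145,345),(200,360))
E
```

```text
drift 7.862858987817134e-05 [0.53675252 0.18053805 0.10296391] 7.8833
[ 0.2431556   0.6174894  -3.72625378] [ 0.0510432  -0.01615487  0.03497426] 0.6433759122819827
w7 [0.5358 0.1805 0.1001] yaw,pitch(along ridge),roll [-3.61 -0.06  0.08] med 0.33 21797 0.0
```

Still hanging, about 1 mm to go. Continue until the weight is taken up.

Request:
{"op": "arm_command", "data": {
  "series": [
    {"tx": 0,"ty": 0,"tz": 0.0003,"rx": 0,"ry": 0,"rz": 0,"fingers": 0},
    {"tx": 0,"ty": 0,"tz": 0.0006,"rx": 0,"ry": 0,"rz": 0,"fingers": 0},
    {"tx": 0,"ty": 0,"tz": 0.001,"rx": 0,"ry": 0,"rz": 0,"fingers": 0},
    {"tx": 0,"ty": 0,"tz": 0.0013,"rx": 0,"ry": 0,"rz": 0,"fingers": 0},
    {"tx": 0,"ty": 0,"tz": 0.0016,"rx": 0,"ry": 0,"rz": 0,"fingers": 0},
    {"tx": 0,"ty": 0,"tz": 0.002,"rx": 0,"ry": 0,"rz": 0,"fingers": 0},
    {"tx": 0,"ty": 0,"tz": 0.002,"rx": 0,"ry": 0,"rz": 0,"fingers": 0},
    {"tx": 0,"ty": 0,"tz": 0.002,"rx": 0,"ry": 0,"rz": 0,"fingers": 0}
  ],
  "newtons": 60
}}

```text
clock: 8.55
tcp_pos: [0.5373, 0.1804, 0.1021]
eef_rot: [0.73, 0.684, 0.004, 0.004]
force: [-3.8, -3.3, 6.9]
opening: 0.647
```

```bash
python3 look.py w8; python3 - <<'E'
from fit6 import *
s=env.state();print(s['force'],s['moment'],s['opening'])
fit6("w8",[.5359,.180,.099,np.deg2rad(-3.6)],.056,(145,345),(200,360))
E
```

```text
drift 2.4784974268499127e-06 [0.53728091 0.18039633 0.10217144] 8.6
[-3.3768774  -2.38536434  7.40232895] [-0.53090065  0.75478651  0.0807034 ] 0.6443507798857938
w8 [0.5364 0.1803 0.0994] yaw,pitch(along ridge),roll [-3.61 -0.09 -0.08] med 0.34 21869 0.0
```

Request:
{"op": "arm_command", "data": {
  "series": [
    {"tx": 0,"ty": 0,"tz": 0.0005,"rx": 0,"ry": 0,"rz": 0,"fingers": 0},
    {"tx": 0,"ty": 0,"tz": 0.001,"rx": 0,"ry": 0,"rz": 0,"fingers": 0},
    {"tx": 0,"ty": 0,"tz": 0.001,"rx": 0,"ry": 0,"rz": 0,"fingers": 0},
    {"tx": 0,"ty": 0,"tz": 0.001,"rx": 0,"ry": 0,"rz": 0,"fingers": 0},
    {"tx": 0,"ty": 0,"tz": 0.001,"rx": 0,"ry": 0,"rz": 0,"fingers": 0},
    {"tx": 0,"ty": 0,"tz": 0.001,"rx": 0,"ry": 0,"rz": 0,"fingers": 0},
    {"tx": 0,"ty": 0,"tz": 0.001,"rx": 0,"ry": 0,"rz": 0,"fingers": 0},
    {"tx": 0,"ty": 0,"tz": 0.001,"rx": 0,"ry": 0,"rz": 0,"fingers": 0}
  ],
  "newtons": 60
}}

```text
clock: 9.27
tcp_pos: [0.5375, 0.1802, 0.102]
eef_rot: [0.73, 0.684, 0.004, 0.005]
force: [-3.3, -3.4, 7.1]
opening: 0.644
```

```bash
python3 look.py w9; python3 - <<'E'
from fit6 import *
s=env.state();print(s['force'],s['moment'],s['opening'])
fit6("w9",[.5359,.180,.099,np.deg2rad(-3.6)],.056,(145,345),(200,360))
for n in ["scene","side"]:
    p,d=env.camera(n);
    u,v=(305,175) if n=="scene" else (267,175)
    cv2.imwrite(f"pics/{n}9c.png",cv2.resize(p[v-50:v+50,u-65:u+65,::-1],None,fx=5,fy=5,interpolation=cv2.INTER_CUBIC))
E
```

```text
drift 7.118760583790795e-08 [0.53756277 0.18020877 0.10199363] 9.3167
[-4.66356085 -1.95250805  7.81017522] [-0.55636543  0.893596    0.03630618] 0.6450646564385939
w9 [0.5367 0.1801 0.0992] yaw,pitch(along ridge),roll [-3.64 -0.11 -0.09] med 0.34 21946 0.0
```

View pics/scene9c.png

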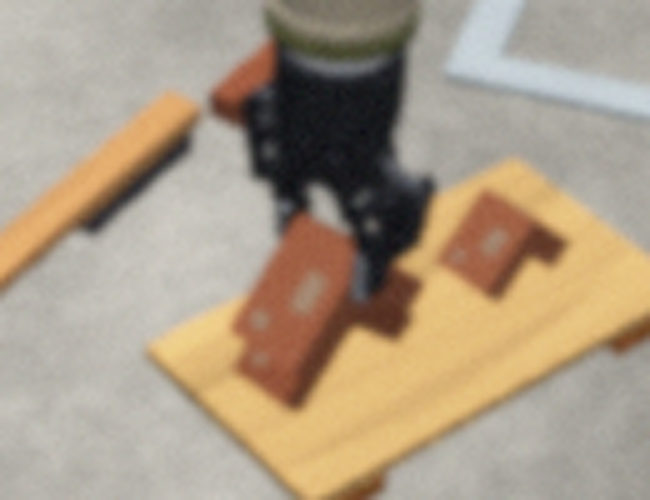

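The slip sits over the base at (300,310) in the crop. Its height is .0992 against .0989 expected, and it no longer sinks under pressure. Release and go straight up.

Request:
{"op": "arm_command", "data": {
  "series": [
    {"tx": 0,"ty": 0,"tz": 0,"rx": 0,"ry": 0,"rz": 0,"fingers": 0.64},
    {"tx": 0,"ty": 0,"tz": 0,"rx": 0,"ry": 0,"rz": 0,"fingers": 0.68},
    {"tx": 0,"ty": 0,"tz": 0,"rx": 0,"ry": 0,"rz": 0,"fingers": 0.73},
    {"tx": 0,"ty": 0,"tz": 0,"rx": 0,"ry": 0,"rz": 0,"fingers": 0.8},
    {"tx": 0,"ty": 0,"tz": 0,"rx": 0,"ry": 0,"rz": 0,"fingers": 0.9},
    {"tx": 0,"ty": 0,"tz": 0,"rx": 0,"ry": 0,"rz": 0,"fingers": 1},
    {"tx": 0,"ty": 0,"tz": 0,"rx": 0,"ry": 0,"rz": 0,"fingers": 1},
    {"tx": 0,"ty": 0,"tz": 0,"rx": 0,"ry": 0,"rz": 0,"fingers": 1}
  ],
  "newtons": 20
}}

```text
clock: 10.08
tcp_pos: [0.5376, 0.1802, 0.102]
eef_rot: [0.73, 0.684, 0.004, 0.005]
force: [-0.5, 1.0, 0.2]
opening: 0.996
```

```bash
python3 look.py w10; python3 - <<'E'
from fit6 import *
s=env.state();print(s['force'],s['opening'])
fit6("w10",[.5359,.180,.099,np.deg2rad(-3.6)],.056,(145,345),(200,360))
plan(.5369,.1803,.25,np.deg2rad(-3.7))
E
```

```text
drift 1.2070508573158722e-05 [0.53755766 0.18025759 0.1019879 ] 10.1333
[ 0.82059416  0.88474151 -0.51311598] 1.0014128101674655
w10 [0.5371 0.1799 0.0992] yaw,pitch(along ridge),roll [-3.65  0.06  0.02] med 0.34 21888 0.0
t=    0=s t,r: 10.1333 [-1.00e-04  1.20e-03 -1.48e-01] [ 0.7   0.03 -0.01] tcp [0.5376 0.1803 0.102 ]
```

View pics/w10.png

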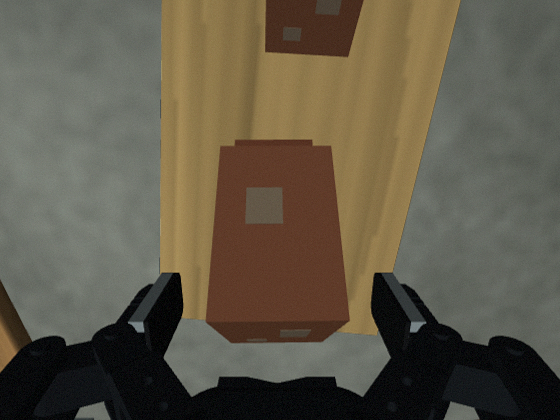

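Released with 9–11 mm free on each side of the slip. Go up.

Request:
{"op": "arm_command", "data": {
  "series": [
    {"tx": 0,"ty": 0,"tz": -0.01,"rx": 0,"ry": 0,"rz": 0,"fingers": 1},
    {"tx": 0,"ty": 0,"tz": -0.03,"rx": 0,"ry": 0,"rz": 0,"fingers": 1},
    {"tx": 0,"ty": 0,"tz": -0.055,"rx": 0,"ry": 0,"rz": 0,"fingers": 1},
    {"tx": 0,"ty": 0,"tz": -0.085,"rx": 0,"ry": 0,"rz": 0,"fingers": 1},
    {"tx": 0,"ty": 0,"tz": -0.115,"rx": 0,"ry": 0,"rz": 0,"fingers": 1},
    {"tx": 0,"ty": 0,"tz": -0.14,"rx": 0,"ry": 0,"rz": 0,"fingers": 1},
    {"tx": 0,"ty": 0,"tz": -0.15,"rx": 0,"ry": 0,"rz": 0,"fingers": 1},
    {"tx": 0,"ty": 0,"tz": -0.15,"rx": 0,"ry": 0,"rz": 0,"fingers": 1}
  ],
  "newtons": 20
}}

```text
clock: 10.8
tcp_pos: [0.5375, 0.1809, 0.2564]
eef_rot: [0.73, 0.684, 0.007, 0.006]
force: [-0.4, 0.2, 0.2]
opening: 0.998
```

```bash
python3 look.py w11; python3 - <<'E'
from fit6 import *
fit6("w11",[.537,.180,.099,np.deg2rad(-3.6)],.056,(60,280),(210,340))
W=np.load("pics/w11_W.npy")
q,m,N,o=fit(W,(.567,.323,-.1,1),.058,.046,HN+.03);print("nb",q[:3].round(4),np.rad2deg(q[3]).round(1),round(m*1e3,2),N)
p=env.camera("side")[0];u,v=267,175
cv2.imwrite("pics/side11c.png",cv2.resize(p[v-50:v+50,u-65:u+65,::-1],None,fx=5,fy=5,interpolation=cv2.INTER_CUBIC))
E
```

```text
drift 0.0018594651921011174 [0.53652405 0.1806689  0.25353145] 10.85
w11 [0.5369 0.1802 0.0991] yaw,pitch(along ridge),roll [-3.59  0.05  0.03] med 0.31 6382 0.0
nb [0.5662 0.3255 0.0586] -6.9 0.39 3955
```

View pics/w11.png

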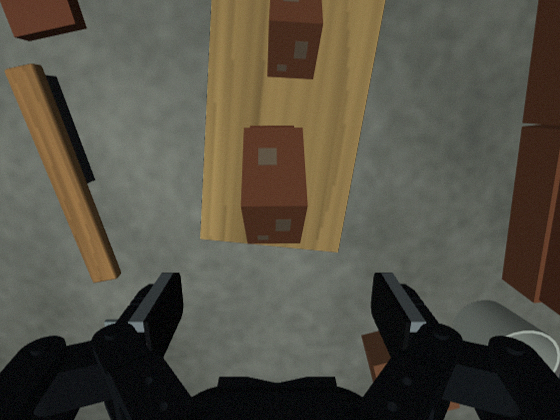

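View pics/side11c.png

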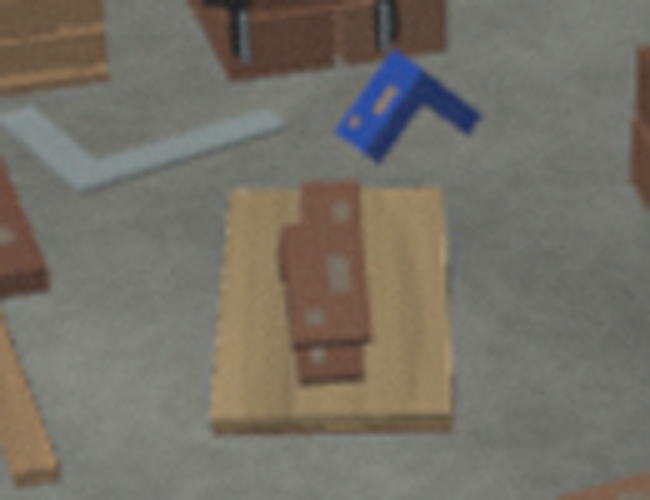

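The nest is level: at (.5369,.1802,.0991), yaw -3.6°, 1.0 mm off along the ridge. The narrow base hasn't moved. Handing in.

```bash
python3 -c "
from h import *
print(env.state()['clock']);print(env.close_job())"
```

```text
10.9
the job is handed in; nothing more can be done
None
```

The larger loose corner slip is now nested over the larger one on the board. I held it until the base took its weight, then released it and moved the gripper clear. I handed the job in at 10.9 s.

- **Seating:** the last wrist-camera fit puts its centre at (0.5369, 0.1802, 0.0991). A fully seated slip should be at z = 0.0989. It is level to within 0.05°. It stopped sinking when pressed, with about 8 N at the wrist.
- **Alignment:** its yaw is -3.6°, the same as I measured for the base before nesting. Across the ridge it is exact. Along the ridge it sits about 1.0 mm off that base position, because it crept slightly while I pressed it down. I left this, because moving it back could have shifted the base.
- **Other parts:** the narrow slip on the board measured within 0.1 mm of its earlier position. I did not measure the base again once it was covered, or the narrow slip on the bench; the arm did not go near that one.
- **Refused command:** my first move command was refused as invalid because I left out two of the rotation values. Nothing moved.

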